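Log the red plate on the colony counting station

ROBOT

A 6-joint arm with a two-finger parallel gripper is mounted at the origin on a cart in front of the work surface, level with it; the furniture and walls round the work are solid. World frame = base frame: x ahead of the robot, y to its left, z up, the work surface at z = 0. Lengths are in m, angles in rad, forces in N, time in s.
With the tool pointing down it reaches from about 0.375 to 0.975 m from the base axis. Payload 3.8 kg.
Tool frame: the origin (TCP) lies midway between the tips of the shut fingers; the grasp point (between the pads) lies 19 mm behind it; z points along the fingers, y is the line along which they close (so a half turn about z gives the same grasp; the last joint's range is limited). The gripper opens to 85 mm and grips with 20 to 120 N. Pads are 22 mm wide; open, the fingers measure 114 mm over their backs; the gripper's body (76 mm by 85 mm) begins 54 mm behind the grasp point. The pads swing forward as they close: fully open they stand 13 mm farther back than shut.
Start: joints at [-1.278, 0.264, 1.604, -0, 1.274, -0.037], TCP at [0.219, -0.639, 0.231] pointing down, gripper open.
Joint ranges: [-2.63, 2.63], [-0.94, 2.18], [0.31, 2.57], [-1.31, 4.45], [0, 2.66], [-2.55, 2.55]. Speed limits (rad/s): [2.57, 2.57, 3.14, 3.14, 3.14, 3.14].

INTERFACE

Orientations are given as a rotation vector (axis times angle).
In Python, from workcell import read_state, vision, ticket gives the robot as it stands. The module is installed in compiled form; this text tells all that it offers.
- The arm moves only by the tool jog_arm, never from a script. Its arguments are lists of equal length, an entry for each row: "turn": the turn, a rotation vector about the tool's x, y, z in rad, a list of three; "delta_pos": the shift along the tool's x, y, z in m, a list of three; "gripper": the finger opening in m, from 0 to 0.0854. In form: {"turn": [[rx, ry, rz], ...], "delta_pos": [[dx, dy, dz], ...], "gripper": [gripper, ...]}. A call has 1 to 20 rows; each row shifts and turns the commanded pose from where the row before left it, along the tool's axes as they then stand; what a row does not reach is not made up. A row lasts 1/12 s, in which the tool goes at most 41.7 mm and 7.16 degrees, less where a joint would pass 70% of its speed; a pose out of reach is approached as far as the arm can. A call with a gripper value outside its range is refused whole. The fingers move at their own pace and stop on an object; "grip_force" is the grip in N (left out, the last holds). Time passes only in rows, so rows that do not move let the fingers close. It gives the time, the measured TCP pose, the force, the opening and the grip force at its end, in the units of the state.
- read_state(): the state, without advancing time (a new reading comes with each control period).
- vision.read_camera(name): name is "side" or "top" or "wrist"; returns the picture (480x640x3 uint8, red, green, blue); there is no depth.
- vision.calibration(name): a dict with "vfov" (degrees; the focal length in pixels is half the picture's height over the tangent of half this angle, whatever the lens; pixels are square), "cx", "cy" (the principal point, pixels), "R" (3x3) and "t" (3): a world point X has camera coordinates R X + t; the wrist camera has in their place "mount" (4x4, takes a point from camera to tool coordinates, whose origin is the TCP and whose axes are the flange's). Camera axes: x right, y down, z forward; pixel columns grow to the right and rows downward; lengths in m; the calibration is good to about 2 mm. A picture is of the moment at which its call begins: read the wrist's pose just before it. calibration takes no time and is no camera call.
- ticket.finish_job(): hands the job in; it is judged then, once.
The state is a dict: "time": time; "q": joint angles; "joint_vel": joint speeds; "joint_torque": joint torques, N m; "tool_pos": TCP position; "tcp_rot": TCP orientation; "wrist_force": force on the tool from outside, world axes, zero at the start; "torque": the same for the moment, N m; "width": opening from 0.0 (shut) to 1.0 (fully open); "grip_force": force on a finger pad.
Only numpy, scipy, OpenCV 4.12 (cv2) and the standard library are available. Lean on these libraries where they do the work, as an engineer would, in place of code of your own. Each camera call takes 0.05 s, during which the arm holds its last target. There are 200 camera calls.

TASK

Log the red culture dish on the counting station: with the fingertips press lightly on the red dish's lid until the sprung plate under it has sunk by about half its travel or more, keep it down for a moment, and let it come up again; then press the green store key fully down, let go and withdraw. Do not touch the two yellow dishes, do not press the orange clear key, do not lift or slide any dish out of its plate, and leave the jar, bottle, marker and tube block where they stand.

Things in the scene. Friction and masses are not known exactly. Their poses are not given: they have to be found in the camera images.
- counter: Counting station, fixed: flat grey and white box, 190 (x) by 340 (y, width) by 26 mm high. Origin: centre of its underside on the table; z up. Three round plates with a low lip, 98 mm across, at its own x = +30, y = -105, 0, +105 mm, each carry one dish (which one changes). Keys on its -x side. Each plate is sprung and sinks up to 6 mm: about 3 N half way, 6 N fully down.
- dish_red: Petri dish with lid and dark red agar, 90 mm across, 15 mm high, 30 g, lying loose in the lip of a sprung plate. Origin: centre of its underside, 34 mm above the table at rest (lid top at 49 mm); z up. The one to press: its lid, near the middle, with 3 to 6 N, never over 15 N. It sinks with its plate and rises again.
- dish_yellow_1: Petri dish with pale yellow agar, 90 mm across, 15 mm high, on another plate. Origin: centre of its underside. Not to be touched.
- dish_yellow_2: Petri dish with pale yellow agar, 90 mm across, 15 mm high, on another plate. Origin: centre of its underside. Not to be touched.
- key_store_top (a point): Centre of the top face of the green store key, a round push key 24 mm across in a black housing on the station's front strip, at the station's own x = -66 mm and y = +62 or -62 mm (the two keys change places). It is 48 mm above the table; the housing is 40 mm across, its top 38 mm above the table.
- key_store (a joint): Travel of the green store key: 0 up, 0.006 m fully down; sprung, about 5 N fully down.
- key_clear_top (a point): Centre of the top face of the orange clear key, same size as the green one, in the other place. Not to be pressed.
- key_clear (a joint): Travel of the orange clear key: 0 up, 0.006 m fully down.
- jar: Bystander: small sample jar with red lid, 42 mm across, 56 mm high, beside the station. Origin: centre of its underside.
- amber_bottle: Bystander: amber glass bottle with black cap, 47 mm across, 92 mm high, beside the station. Origin: centre of its underside.
- marker: Bystander: white and blue marker pen, 127 mm long, 15 mm high, lying to the right of the station, near the table's front edge. Origin: centre of its underside.
- tube_block: Bystander: orange block with small capped tubes, 62 x 112 x 38 mm, to the right. Origin: centre of its underside.
- pipette_stand (a point): Obstacle at the back left, fixed: the foot of a white stand hung with pipettes, about 230 mm across and 400 mm tall. Pass in front of it (nearer the robot) and do not hit it.
Not all that is in view belongs to the job. Of the things that look like the dish_red, the middle-sized one is meant.

How it is judged:
On the way, in this order (a step that is already met when the one before it is completed fails the run):
1. the red dish is pressed down by the fingertips, at least 2.5 mm, for a moment (contact force between the fingers and dish_red above 0.5 N and z of dish_red in the frame of counter below 0.0315 m), for 0.15 s.
2. the red dish is let go and comes up again (contact force between the fingers and dish_red below 0.05 N and z of dish_red in the frame of counter above 0.033 m), for 0.1 s.
3. the green store key is pressed down, at least 4.5 of its 6 mm (value of joint key_store above 0.0045 m), for 0.05 s.
At the end, for the whole second after the job is handed in: Both keys are up (within 1 mm), the red dish lies level with where it began in its plate (within 6 mm, its plate up within 1 mm) and at rest, the yellow dishes are within 4 mm of their start, and the jar, bottle, marker and tube block within 10 mm of theirs (value of joint each of key_store, key_clear below 0.001 m and z of dish_red in the frame of counter between 0.033 and 0.036 m and distance of dish_red from where it was at the start of the episode below 0.006 m and distance of each of dish_yellow_1, dish_yellow_2 from where it was at the start of the episode below 0.004 m and linear speed of dish_red below 0.02 m/s and distance of each of jar, amber_bottle, marker, tube_block from where it was at the start of the episode below 0.01 m); the robot touches nothing.
It fails at once if the red dish is pressed harder than 15 N (contact force between any of the arm, the fingers and dish_red above 15 N).
It fails at once if the red dish is lifted (z of dish_red in the frame of counter above 0.038 m).
It fails at once if a yellow dish is touched (contact force between any of the arm, the fingers and dish_yellow_1 above 0.3 N or contact force between any of the arm, the fingers and dish_yellow_2 above 0.3 N).
It fails at once if the orange clear key is pressed (value of joint key_clear above 0.0015 m).
It fails at once if a bystander is pushed away, tipped or lifted (distance of any of jar, amber_bottle, marker, tube_block from where it was at the start of the episode above 0.015 m).
It also fails if it takes over 35 s, if anything falls off the work surface, if the arm or the gripper's body presses on something with over 40 N, if the wrist force passes 120 N, or if a joint passes its speed limit or range.

## Working session

There is one attempt and no reset: what is moved stays moved. The work goes in short steps, Python scripts to look and compute and a tool call to move; the robot and the scene stay as the last step left them, time stands still between calls to the robot, and variables do not carry over. Pictures are saved under pics/ and viewed, at most 10 in all, crops included, and the job is handed in when it is done.

Besides the shell and the picture viewer there is one more tool, called after "Emit:" as a command line: name --argument value ..., lists and objects as JSON in quotes. jog_arm: Moves the arm, as the interface text tells. Its arguments: {"type":"object","properties":{"turn":{"type":"array","items":{"type":"array","items":{"type":"number"}}},"delta_pos":{"type":"array","items":{"type":"array","items":{"type":"number"}}},"gripper":{"type":"array","items":{"type":"number"}},"grip_force":{"type":"number"}},"required":["turn","delta_pos","gripper"]}

```bash
mkdir -p pics; python3 - <<'E'
from workcell import read_state, vision
import cv2, numpy as np
s=read_state(); print({k:np.round(v,4).tolist() for k,v in s.items()})
for n in ("top","side"):
    cv2.imwrite(f"pics/{n}0.png",vision.read_camera(n)[:,:,::-1])
    print(n,vision.calibration(n))
print(vision.calibration("wrist"))
E
```

```text
{'time': 0.0, 'q': [-1.2779, 0.2648, 1.6054, -0.0, 1.2737, -0.0369], 'joint_vel': [-0.0006, -0.0004, -0.0002, 0.0001, -0.0005, 0.0003], 'joint_torque': [-0.0008, -51.5115, -36.7314, -0.0003, 0.013, 0.0], 'tool_pos': [0.2184, -0.6379, 0.2299], 'tcp_rot': [-3.0968, -0.5153, 0.0005], 'wrist_force': [0.0794, -0.5543, -0.404], 'torque': [0.0162, -0.0166, 0.0011], 'grip_force': 0.0, 'width': 1.0015}
top {'vfov': 43.896513933361746, 'cx': 312.34120504026123, 'cy': 234.98463190979376, 'R': array([[ 0.00833964, -0.99993806,  0.00737113],
       [-0.99609292, -0.00895521, -0.08785611],
       [ 0.08791668, -0.00660965, -0.9961059 ]]), 't': array([-0.08946569,  0.54125195,  1.44820229])}
side {'vfov': 52.34214215481789, 'cx': 315.33399592034306, 'cy': 249.94940476768278, 'R': array([[ 0.98959383, -0.14325763, -0.0134651 ],
       [-0.10136586, -0.62766586, -0.77185525],
       [ 0.10212257,  0.76518809, -0.6356557 ]]), 't': array([-0.53108219,  0.06320692,  1.22513986])}
{'vfov': 58.02708681387744, 'cx': 321.76944967075093, 'cy': 244.66797762090908, 'mount': array([[ 2.63692347e-04, -9.45769264e-01, -3.24839084e-01,
         8.20669875e-02],
       [ 9.99999847e-01,  9.16092828e-05,  5.45042364e-04,
        -1.15773093e-03],
       [-4.85726040e-04, -3.24839178e-01,  9.45769143e-01,
        -1.41476194e-01],
       [ 0.00000000e+00,  0.00000000e+00,  0.00000000e+00,
         1.00000000e+00]])}
```

View pics/top0.png

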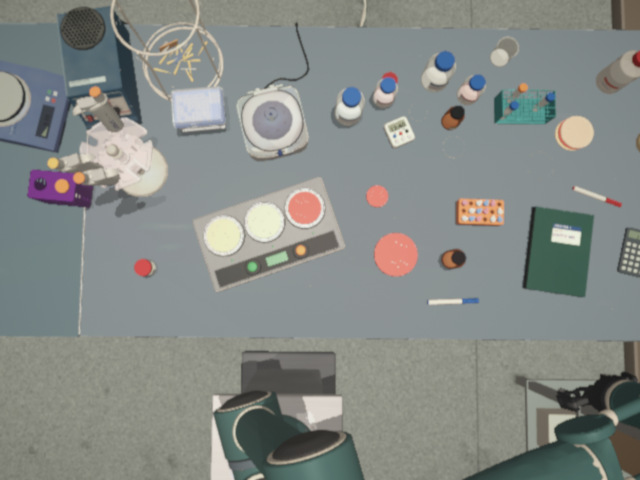

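View pics/side0.png

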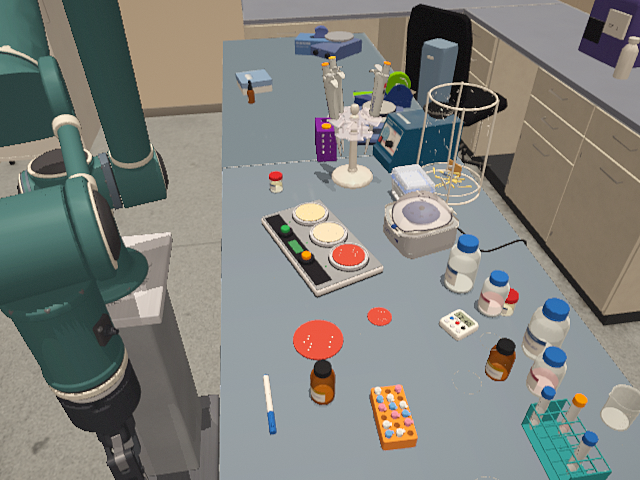

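Three red candidates in the top view: a small disc at (377,196), a large one at (396,255), and the one in the station's plate at (305,208). The last is middle-sized and sits on a plate, so it fits. The green key is at (252,267) and the orange one at (301,251). Next I'll measure them and confirm in a crop.

```bash
cat > h.py <<'E'
import numpy as np, cv2
from workcell import read_state, vision
from scipy.spatial.transform import Rotation as Ro
def ray(n,px,z,st=None):
    c=vision.calibration(n); f=240/np.tan(np.radians(c['vfov'])/2)
    d=np.array([(px[0]-c['cx'])/f,(px[1]-c['cy'])/f,1])
    if n=='wrist':
        M=c['mount']; R=Ro.from_rotvec(st['tcp_rot']).as_matrix()
        o=R@M[:3,3]+st['tool_pos']; w=R@M[:3,:3]@d
    else: o=-c['R'].T@c['t']; w=c['R'].T@d
    return o+w*(z-o[2])/w[2]
def blobs(im,lo,hi,mina=30):
    hsv=cv2.cvtColor(im,cv2.COLOR_RGB2HSV)
    m=cv2.inRange(hsv,lo,hi); m=cv2.morphologyEx(m,cv2.MORPH_CLOSE,np.ones((5,5)))
    n,_,s,c=cv2.connectedComponentsWithStats(m)
    return [(c[i].round(1),s[i,2:5]) for i in range(1,n) if s[i,4]>=mina]
E
python3 - <<'E'
from h import *
for n in("top","side"):
    im=cv2.imread(f"pics/{n}0.png")[:,:,::-1].copy()
    for nm,lo,hi,z,ma in(("red",(0,150,120),(6,255,255),.047,150),("green",(60,120,60),(90,255,255),.048,15),("orange",(10,180,120),(20,255,255),.048,30),("yellow",(22,40,150),(38,255,255),.047,300)):
        for c,s in blobs(im,lo,hi,ma):
            w=ray(n,c,z)
            if .3<w[0]<.9 and -.5<w[1]<.5: print(n,nm,c,s,w.round(4))
im=cv2.imread("pics/top0.png")[140:320,180:440]
cv2.imwrite("pics/crop.png",cv2.resize(im,None,fx=3,fy=3,interpolation=cv2.INTER_CUBIC))
E
```

```text
top red [142.9 267.2] [ 16  14 176] [0.4581 0.3243 0.047 ]
top yellow [222.8 235. ] [ 32  31 763] [0.538 0.133 0.047]
side red [348.2 254.7] [ 32  22 546] [ 0.6083 -0.0739  0.047 ]
side red [379.  316.2] [ 25  18 341] [ 0.6334 -0.2846  0.047 ]
side red [317.6 339.6] [  50   40 1554] [ 0.4945 -0.3279  0.047 ]
side green [284.9 228.3] [ 9  9 63] [0.4647 0.0575 0.048 ]
side green [292.2 243.5] [ 8 11 34] [ 0.4768 -0.0093  0.048 ]
side orange [305.8 254.9] [10 10 75] [ 0.505  -0.0593  0.048 ]
side orange [499.3 369.5] [ 19  18 146] [ 0.8259 -0.4548  0.048 ]
side orange [322.8 387. ] [ 23  34 338] [ 0.4873 -0.4421  0.048 ]
```

View pics/crop.png

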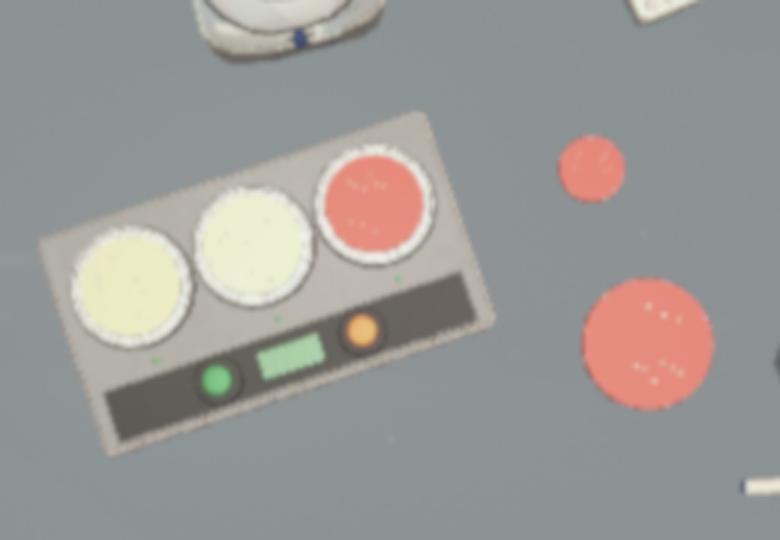

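The crop confirms it. The red dish in the plate is at pixel (305,208.3), middle-sized between the small and large discs. Green is at about (252,266.7) and orange at about (300.3,250.3).

```bash
python3 - <<'E'
from h import *
from scipy.optimize import least_squares
P={'red':(375,205,.047,30,-105),'ym':(254,246,.047,30,0),'yl':(131,286,.047,30,105),'g':(216,380,.048,-66,62),'o':(361,331,.048,-66,-62)}
side={'red':(348.2,254.7),'g':(284.9,228.3),'o':(305.8,254.9)}
W=[];M=[]
for k,(u,v,z,x,y) in P.items():
    w=ray('top',((u+.5)/3-.5+180,(v+.5)/3-.5+140),z); W.append(w[:2]);M.append((x/1e3,y/1e3)); print(k,w.round(4), ray('side',side[k],z).round(4) if k in side else '')
W=np.array(W);M=np.array(M)
for k in ['red','g','o']:
    i=list(P).index(k); W[i]=(W[i]+ray('side',side[k],P[k][2])[:2])/2
R=lambda a:np.array([[np.cos(a),-np.sin(a)],[np.sin(a),np.cos(a)]])
r=least_squares(lambda p:(M@R(p[2]).T+p[:2]-W).ravel(),[.5,0,.2])
F=M@R(r.x[2]).T+r.x[:2]
print(r.x,F.round(4).tolist(),(F-W).round(4).tolist())
print(Ro.from_rotvec(read_state()['tcp_rot']).as_matrix().round(3))
E
```

```text
red [ 0.606  -0.0653  0.047 ] [ 0.6083 -0.0739  0.047 ]
ym [0.5715 0.0326 0.047 ] 
yl [0.538  0.1318 0.047 ] 
g [0.4625 0.0615 0.048 ] [0.4647 0.0575 0.048 ]
o [ 0.5031 -0.055   0.048 ] [ 0.505  -0.0593  0.048 ]
[0.54479723 0.02215969 0.33149266] [[0.6073, -0.0674], [0.5732, 0.0319], [0.539, 0.1312], [0.4622, 0.0593], [0.5026, -0.0579]] [[0.0002, 0.0023], [0.0016, -0.0007], [0.001, -0.0005], [-0.0013, -0.0002], [-0.0015, -0.0008]]
[[ 0.946  0.324 -0.001]
 [ 0.324 -0.946  0.002]
 [ 0.    -0.002 -1.   ]]
```

The five points fit the station layout to within 2.3 mm, with yaw 0.331, and the tool is already aligned with the station. Target estimates are red (0.607,-0.067) and green (0.462,0.059). Moving above the dish with the fingers shut.

Emit:
jog_arm --turn '[[0, 0, 0], [0, 0, 0], [0, 0, 0], [0, 0, 0], [0, 0, 0], [0, 0, 0], [0, 0, 0], [0, 0, 0], [0, 0, 0], [0, 0, 0], [0, 0, 0], [0, 0, 0], [0, 0, 0], [0, 0, 0], [0, 0, 0], [0, 0, 0], [0, 0, 0], [0, 0, 0], [0, 0, 0], [0, 0, 0]]' --delta_pos '[[0.0277, -0.0207, 0], [0.0277, -0.0207, 0], [0.0277, -0.0207, 0], [0.0277, -0.0207, 0], [0.0277, -0.0207, 0], [0.0277, -0.0207, 0], [0.0277, -0.0207, 0], [0.0277, -0.0207, 0], [0.0277, -0.0207, 0], [0.0277, -0.0207, 0], [0.0277, -0.0207, 0], [0.0277, -0.0207, 0], [0.0277, -0.0207, 0], [0.0277, -0.0207, 0], [0.0277, -0.0207, 0], [0.0277, -0.0207, 0], [0.0277, -0.0207, 0], [0.0277, -0.0207, 0], [0.0277, -0.0207, 0], [0, 0, 0]]' --gripper '[0, 0, 0, 0, 0, 0, 0, 0, 0, 0, 0, 0, 0, 0, 0, 0, 0, 0, 0, 0]'

```text
time: 1.77
tool_pos: [0.5916, -0.091, 0.2307]
tcp_rot: [-3.095, -0.522, -0.002]
wrist_force: [-0.7, -1.2, -0.5]
width: -0.001
grip_force: 0.0
```

```bash
python3 - <<'E'
from h import *
s=read_state(); im=vision.read_camera('wrist'); cv2.imwrite('pics/w1.png',im[:,:,::-1])
print(s['time'],s['tool_pos'],s['tcp_rot'],s['width'],s['wrist_force'],s['joint_vel'])
for nm,lo,hi,z,ma in(("red",(0,120,80),(8,255,255),.047,2000),("green",(60,120,60),(90,255,255),.048,100),("orange",(9,150,120),(20,255,255),.048,100)):
    for c,b in blobs(im,lo,hi,ma): print(nm,c,b,ray('wrist',c,z,s).round(4))
E
```

```text
1.7667 [ 0.59164126 -0.09102515  0.23074683] [-3.09532230e+00 -5.21965727e-01 -2.49970735e-03] -0.0006563695182042041 [-0.66570531 -1.18339076 -0.48098119] [-0.0603056  -0.02568811  0.032955   -0.06796746  0.02778034 -0.06785206]
red [294.9 173. ] [ 105  105 8582] [ 0.6107 -0.0615  0.047 ]
red [509.  196.4] [  63   62 3051] [ 0.6475 -0.2217  0.047 ]
red [483.7 350. ] [ 112   97 8467] [ 0.5186 -0.2633  0.047 ]
green [ 98.2 290.6] [ 33  30 742] [0.4657 0.0614 0.048 ]
orange [245.7 290.6] [ 29  29 637] [ 0.5056 -0.0532  0.048 ]
orange [601.2 399.9] [ 37  31 882] [ 0.507  -0.3856  0.048 ]
```

View pics/w1.png

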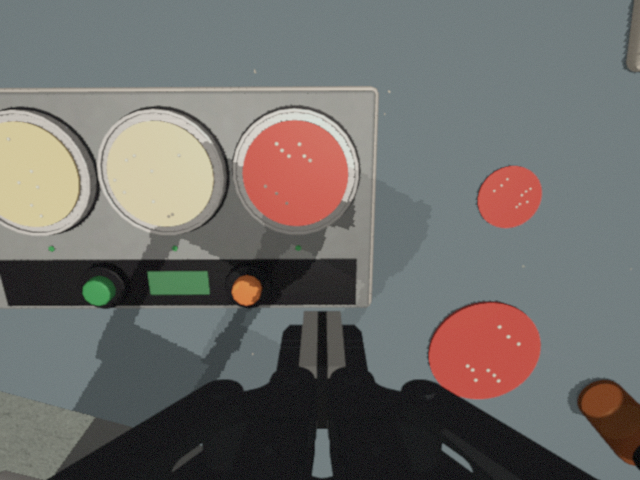

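The wrist view shows the red dish at (295,173), the green key at (98,290) and the orange key at (246,290), within 5 mm of the earlier fit. Averaged, red is (0.609,-0.065) and green is (0.464,0.060). Descending to a hover above the lid.

Emit:
jog_arm --turn '[[0, 0, 0], [0, 0, 0], [0, 0, 0], [0, 0, 0], [0, 0, 0], [0, 0, 0], [0, 0, 0], [0, 0, 0]]' --delta_pos '[[0.0125, -0.0095, 0.02], [0.012, -0.0095, 0.03], [0, 0, 0.03], [0, 0, 0.03], [0, 0, 0.025], [0, 0, 0.02], [0, 0, 0.01], [0, 0, 0]]' --gripper '[0, 0, 0, 0, 0, 0, 0, 0]'

```text
time: 2.48
tool_pos: [0.603, -0.0706, 0.0629]
tcp_rot: [-3.097, -0.514, 0.01]
wrist_force: [-0.5, 0.4, 0.1]
width: -0.0
grip_force: 0.0
```

Emit:
jog_arm --turn '[[0, 0, 0], [0, 0, 0]]' --delta_pos '[[0, 0, 0], [0, 0, 0]]' --gripper '[0, 0]'

```text
time: 2.65
tool_pos: [0.6074, -0.0708, 0.068]
tcp_rot: [3.098, 0.515, 0.004]
wrist_force: [-0.2, -0.3, 0.3]
width: -0.003
grip_force: 0.0
```

Emit:
jog_arm --turn '[[0, 0, 0], [0, 0, 0], [0, 0, 0], [0, 0, 0], [0, 0, 0], [0, 0, 0]]' --delta_pos '[[0, -0.002, 0.003], [0, -0.002, 0.003], [0, 0, 0.003], [0, 0, 0.002], [0, 0, 0], [0, 0, 0]]' --gripper '[0, 0, 0, 0, 0, 0]'

```text
time: 3.15
tool_pos: [0.6047, -0.0663, 0.0551]
tcp_rot: [-3.099, -0.516, 0.001]
wrist_force: [-0.8, -0.6, 0.6]
width: -0.002
grip_force: 0.0
```

Emit:
jog_arm --turn '[[0, 0, 0], [0, 0, 0], [0, 0, 0], [0, 0, 0], [0, 0, 0], [0, 0, 0]]' --delta_pos '[[0, 0, 0.002], [0, 0, 0.002], [0, 0, 0.002], [0, 0, 0.001], [0, 0, 0.001], [0, 0, 0]]' --gripper '[0, 0, 0, 0, 0, 0]'

```text
time: 3.65
tool_pos: [0.6049, -0.0664, 0.0473]
tcp_rot: [-3.099, -0.516, 0.0]
wrist_force: [-0.2, 0.4, 1.5]
width: 0.005
grip_force: 1.0
```

Emit:
jog_arm --turn '[[0, 0, 0], [0, 0, 0]]' --delta_pos '[[0, 0, 0], [0, 0, 0]]' --gripper '[0, 0]'

```text
time: 3.82
tool_pos: [0.6049, -0.0664, 0.0475]
tcp_rot: [3.099, 0.516, 0.0]
wrist_force: [-1.2, -0.2, 1.6]
width: 0.0
grip_force: 1.0
```

Contact at 1.6 N, about 1.5 mm sunk. Pressing about 2.5 mm more and holding.

Emit:
jog_arm --turn '[[0, 0, 0], [0, 0, 0], [0, 0, 0], [0, 0, 0], [0, 0, 0], [0, 0, 0], [0, 0, 0]]' --delta_pos '[[0, 0, 0.001], [0, 0, 0.001], [0, 0, 0.0005], [0, 0, 0], [0, 0, 0], [0, 0, 0], [0, 0, 0]]' --gripper '[0, 0, 0, 0, 0, 0, 0]'

```text
time: 4.4
tool_pos: [0.605, -0.0664, 0.0449]
tcp_rot: [3.099, 0.516, 0.0]
wrist_force: [-0.9, -0.6, 4.1]
width: 0.002
grip_force: 2.1
```

Emit:
jog_arm --turn '[[0, 0, 0], [0, 0, 0], [0, 0, 0], [0, 0, 0]]' --delta_pos '[[0, 0, 0.0005], [0, 0, 0], [0, 0, 0], [0, 0, 0]]' --gripper '[0, 0, 0, 0]'

```text
time: 4.73
tool_pos: [0.605, -0.0664, 0.0444]
tcp_rot: [3.099, 0.516, 0.0]
wrist_force: [-1.0, 0.2, 4.8]
width: 0.001
grip_force: 2.4
```

Emit:
jog_arm --turn '[[0, 0, 0], [0, 0, 0], [0, 0, 0], [0, 0, 0], [0, 0, 0], [0, 0, 0], [0, 0, 0], [0, 0, 0]]' --delta_pos '[[0, 0, -0.002], [0, 0, -0.002], [0, 0, -0.003], [0, 0, -0.006], [0, 0, -0.015], [0, 0, -0.02], [0, 0, -0.01], [0, 0, 0]]' --gripper '[0, 0, 0, 0, 0, 0, 0, 0]'

```text
time: 5.4
tool_pos: [0.6073, -0.0667, 0.1056]
tcp_rot: [3.097, 0.515, 0.009]
wrist_force: [1.4, 0.4, 0.1]
width: -0.001
grip_force: 0.0
```

Emit:
jog_arm --turn '[[0, 0, 0], [0, 0, 0], [0, 0, 0], [0, 0, 0], [0, 0, 0], [0, 0, 0], [0, 0, 0], [0, 0, 0], [0, 0, 0], [0, 0, 0], [0, 0, 0], [0, 0, 0]]' --delta_pos '[[-0.0117, -0.0207, 0], [-0.0117, -0.0207, 0], [-0.0117, -0.0207, 0], [-0.0117, -0.0207, 0], [-0.0117, -0.0207, 0], [-0.0117, -0.0207, 0], [-0.0117, -0.0207, 0], [-0.0117, -0.0207, 0], [0, 0, 0], [0, 0, 0], [0, 0, 0], [0, 0, 0]]' --gripper '[0, 0, 0, 0, 0, 0, 0, 0, 0, 0, 0, 0]'

```text
time: 6.4
tool_pos: [0.4635, 0.0596, 0.1023]
tcp_rot: [3.099, 0.515, 0.001]
wrist_force: [-0.8, -0.2, 0.1]
width: 0.003
grip_force: 0.0
```

```bash
python3 - <<'E'
from h import *
s=read_state(); im=vision.read_camera('wrist'); cv2.imwrite('pics/w2.png',im[:,:,::-1])
print(s['tool_pos'],s['wrist_force'])
R=Ro.from_rotvec(s['tcp_rot']).as_matrix()
for nm,lo,hi,ma in(("green",(55,120,40),(90,255,255),100),("orange",(9,150,100),(20,255,255),100)):
    for c,b in blobs(im,lo,hi,ma): w=ray('wrist',c,.048,s); print(nm,c,b,w.round(4),'tool delta',(R.T@(w-s['tool_pos'])).round(4))
E
```

```text
[0.46348256 0.05959246 0.10227679] [-0.75674703 -0.23580963  0.11114092]
green [315.1 268. ] [  49   51 1879] [0.4648 0.0646 0.048 ] tool delta [ 0.0028 -0.0043  0.0543]
orange [562.4 266. ] [  56   51 2114] [ 0.5047 -0.049   0.048 ] tool delta [0.0038 0.1161 0.0543]
```

View pics/w2.png

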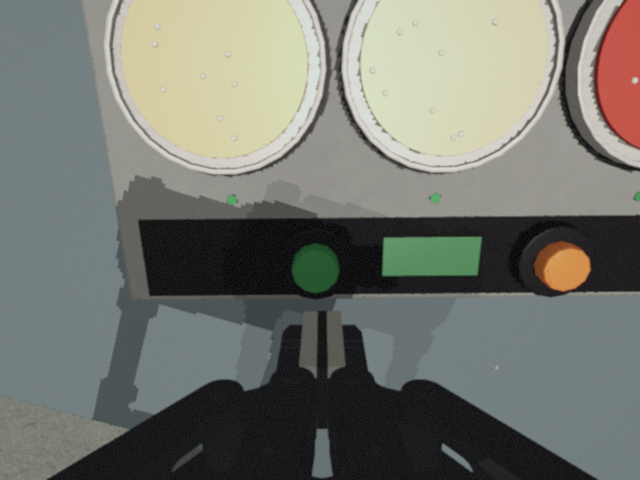

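The wrist view shows the green key at (315,268), about 3 to 4 mm from under the tips. Correcting and descending.

Emit:
jog_arm --turn '[[0, 0, 0], [0, 0, 0], [0, 0, 0], [0, 0, 0], [0, 0, 0], [0, 0, 0], [0, 0, 0]]' --delta_pos '[[0.001, -0.0015, 0.012], [0.001, -0.0015, 0.015], [0, 0, 0.012], [0, 0, 0.006], [0, 0, 0.003], [0, 0, 0], [0, 0, 0]]' --gripper '[0, 0, 0, 0, 0, 0, 0]'

```text
time: 7.03
tool_pos: [0.4642, 0.0633, 0.0546]
tcp_rot: [3.099, 0.515, 0.001]
wrist_force: [0.4, -0.4, 0.1]
width: 0.002
grip_force: 0.0
```

Emit:
jog_arm --turn '[[0, 0, 0], [0, 0, 0], [0, 0, 0], [0, 0, 0], [0, 0, 0], [0, 0, 0], [0, 0, 0]]' --delta_pos '[[0, 0, 0.002], [0, 0, 0.002], [0, 0, 0.002], [0, 0, 0.002], [0, 0, 0.001], [0, 0, 0], [0, 0, 0]]' --gripper '[0, 0, 0, 0, 0, 0, 0]'

```text
time: 7.62
tool_pos: [0.464, 0.0635, 0.0456]
tcp_rot: [3.099, 0.516, 0.001]
wrist_force: [0.6, -0.3, 3.5]
width: -0.004
grip_force: 1.3
```

Emit:
jog_arm --turn '[[0, 0, 0], [0, 0, 0], [0, 0, 0], [0, 0, 0], [0, 0, 0], [0, 0, 0]]' --delta_pos '[[0, 0, 0.0015], [0, 0, 0.0015], [0, 0, 0.001], [0, 0, 0], [0, 0, 0], [0, 0, 0]]' --gripper '[0, 0, 0, 0, 0, 0]'

```text
time: 8.12
tool_pos: [0.4641, 0.0635, 0.042]
tcp_rot: [3.099, 0.516, 0.001]
wrist_force: [-1.0, -0.2, 8.6]
width: -0.004
grip_force: 4.1
```

The tips are at 0.042 m, so the key is on its stop (8.6 N against 5 N from the spring). Withdrawing.

Emit:
jog_arm --turn '[[0, 0, 0], [0, 0, 0], [0, 0, 0], [0, 0, 0], [0, 0, 0], [0, 0, 0], [0, 0, 0], [0, 0, 0], [0, 0, 0], [0, 0, 0], [0, 0, 0], [0, 0, 0]]' --delta_pos '[[0, 0, -0.003], [0, 0, -0.004], [0, 0, -0.008], [0, 0, -0.02], [0, 0, -0.03], [0, 0, -0.03], [0, 0, -0.03], [0, 0, -0.02], [0, 0, 0], [0, 0, 0], [0, 0, 0], [0, 0, 0]]' --gripper '[0, 0, 0, 0, 0, 0, 0, 0, 0, 0, 0, 0]'

```text
time: 9.12
tool_pos: [0.462, 0.0634, 0.1843]
tcp_rot: [-3.099, -0.516, 0.006]
wrist_force: [-0.1, -0.6, -1.1]
width: -0.002
grip_force: 0.0
```

```bash
python3 - <<'E'
from h import *
s=read_state(); im=vision.read_camera('wrist'); cv2.imwrite('pics/w3.png',im[:,:,::-1]); print(s['tool_pos'],s['wrist_force'])
E
```

```text
[0.46200983 0.06335324 0.18433653] [-0.06644092 -0.61274182 -1.12295272]
```

View pics/w3.png

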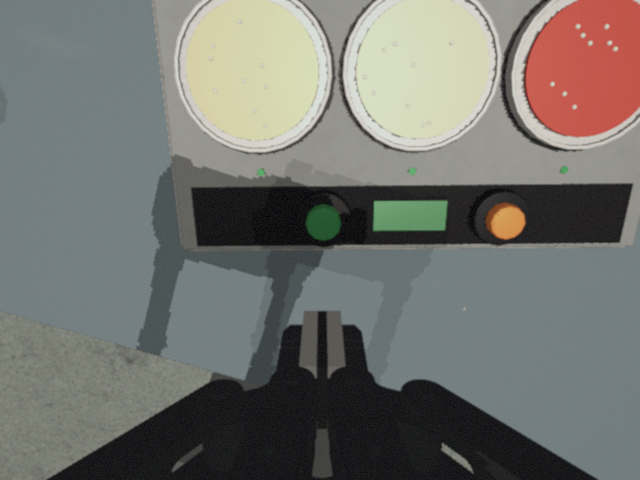

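The last view shows the dishes seated in their plates (red at about (590,65)) and both keys up (green (323,222), orange (506,221)), with the tool clear. Handing in.

```bash
python3 -c "
from workcell import ticket
print(ticket.finish_job())"
```

```text
the job is handed in; nothing more can be done
None
```

I pressed the red dish's lid down about 4.5 mm at about 5 N and let it come up, then pressed the green store key fully down, withdrew and handed the job in at about 9 s; the hand-in returned no verdict.

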